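# Closing up a row of gilded frame pieces against a sprung stop

## Robot

A 6-joint arm with a two-finger parallel gripper is mounted at the origin on the work surface. World frame = base frame: x ahead of the robot, y to its left, z up, the work surface at z = 0. Lengths are in mm, angles in rad, forces in N, time in s.
With the tool pointing down it reaches from about 350 to 975 mm from the base axis. Payload 7.1 kg.
Tool frame: the origin (TCP) lies at the very end of the fingers, on their centre line; the grasp point (between the pads) lies 19 mm behind it (ctrl.tcp_to_grasp is the distance from the TCP to the grasp point, in mm); z points along the fingers, x is the direction in which the jaws open and shut, and the axes are right-handed (so a half turn about z gives the same grasp; the last joint's range is limited). The gripper opens to 88 mm and grips with 3 to 60 N. Pads are 20 mm wide; open, the fingers measure 115 mm over their backs; the gripper's body (75 mm by 178 mm) begins 61 mm behind the grasp point.
Start: joints at [-1.335, 0.423, 1.63, -0, 1.089, -0.019], TCP at [157.551, -604.799, 222.675] pointing down, gripper open.
Joint ranges: [-3, 3], [-0.9, 2.11], [0.09, 2.58], [-1.31, 4.45], [0.11, 2.69], [-2.54, 2.54]. Speed limits (rad/s): [2.39, 2.39, 3.01, 3.14, 3.14, 3.14].

## Interface

Orientations are given as a rotation vector (axis times angle).
In Python, from workcell import get_obs, viewer, ctrl, masks_of gives the robot as it stands. The module is installed in compiled form; this text tells all that it offers.
- The arm moves only by the shell command python3 -m inch 'ROWS'. ROWS is JSON, a list of rows, each an object of numbers: "tx", "ty", "tz": the shift along the tool's x, y, z in cm; "ax", "ay", "az": the turn, a rotation vector about the tool's x, y, z in degrees; "jaw": the opening, from 0 (shut) to 1 (fully open). In form: [{"tx": .., "ty": .., "tz": .., "ax": .., "ay": .., "az": .., "jaw": ..}, ...]. A call has 1 to 12 rows; each row shifts and turns the commanded pose from where the row before left it, along the tool's axes as they then stand; what a row does not reach is not made up. A row lasts 1/8 s, in which the tool goes at most 62.5 mm and 10.7 degrees, less where a joint would pass 70% of its speed; a pose out of reach is approached as far as the arm can. A call is refused whole if a number of a shift passes 6.25 or a number of a turn 10.7, either way. A call with a gripper value outside its range is refused whole. The fingers move at their own pace and stop on an object; the grip force is fixed at half the most. Time passes only in rows, so rows that do not move let the fingers close. It gives the time, the measured TCP pose, the force and the opening at its end, in the units of the state.
- get_obs(): the state, without advancing time (a new reading comes with each control period).
- viewer.get_image(name): name is "side" or "top" or "wrist"; returns (picture, depth): 420x560x3 uint8, red, green, blue; 420x560 float32, mm along the optical axis (not along the pixel's ray), 0 where there is no reading.
- viewer.get_calibration(name): a dict with "fx", "fy", "cx", "cy" (pixels), "rvec" (rotation vector, rad) and "tvec" (3), from world to camera coordinates, as OpenCV has them. Camera axes: x right, y down, z forward; pixel columns grow to the right and rows downward; lengths in mm; the calibration is good to about 2 mm. A picture is of the moment at which its call begins: read the wrist's pose just before it. get_calibration takes no time and is no camera call; for the wrist camera it gives the pose at the moment of the call.
- ctrl.close_job(): hands the job in, once; it reports no verdict.
Trained networks look in the newest picture that a camera, given by its name, has taken for a name from the list of things; names that differ only in an ending like _2 or _b are one class to them, and where a whole thing is asked for, a point or a joint stands for the part that bears it (a point fixed in the world has none). Each returns a list of dicts, best first, with "score" (0 to 1); they miss things now and then, are a little off and sometimes report something else, mostly with a low value. They report only what shows in the picture. A call takes as long as a camera call. They do not tell look-alikes from the thing itself.
- masks_of(camera, thing): "pixels" (420x560 bool, what is visible of it) and "location" ([column, row] in pixels, amid what is visible of it).
The state is a dict: "t": time; "qpos": joint angles; "qvel": joint speeds; "joint_torque": joint torques, N m; "ee_pos": TCP position; "orientation": TCP orientation; "ft_force": force on the tool from outside, world axes, zero at the start; "moment": the same for the moment, N m; "width": finger opening in mm.
Only numpy, scipy, OpenCV 4.12 (cv2) and the standard library are available. Lean on these libraries where they do the work, as an engineer would, in place of code of your own. Each camera call takes 0.05 s, during which the arm holds its last target. There are 200 camera calls.

## Task

Take the wooden push block from its grey mat and with its felt face slide the four gilded frame pieces along the board as one straight, closed row, between the fences and up to the red sprung stop plate, without the row buckling; press the row on the plate with about 13 newtons for a good second, never over 20, and ease off slowly so that the row stays closed and touching the plate. Then stand the push block back in the middle of its mat. Let nothing but the push block touch the gilded pieces, and leave everything else on the bench alone.

Things in the scene. Friction and masses are not known exactly. Their poses are not given: they have to be found in the camera images.
- jig: plywood assembling board fixed to the bench, 440 x 130 mm, 12 mm thick; origin under its centre, on the bench; x along it in the pushing direction, y across, z up. Two dark fences 22 mm tall stand on it from x = 55 to 210 mm, inner faces at y = -26 and 26 mm, flaring to 72 mm apart at x = 29 mm; before that the board is open
- stop: dark steel stop 48 mm wide, fixed between the fences; origin at its front face, on the board's top; axes as the board's. A red sprung plate (44 mm wide, 26 tall) stands before it, its free face 8 to 34 mm on the -x side of the origin: set by a screw, not measured, find it by feel. It yields up to 6 mm in +x, spring 6 N per mm from zero, and pushes back when released
- pusher_face (a point): centre of the push block's felt front face, 50 mm ahead (+x) of pusher_grip, 22 mm above the underside; same axes
- mat: grey felt mat where the push block stands, 130 x 110 mm, 4 mm thick, fixed; origin at the centre of its underside on the bench, its x the direction (within a few degrees) in which the push block's front looks at the start
- pusher_grip (a point): wooden push block on the grey mat, T-shaped from above, 44 mm tall, 0.15 kg: head 16 mm thick (x), 64 wide (y), blue felt front; behind it a tang 24 mm wide (y), to be gripped across y. This point: on the tang's centre line, half-way up (22 mm); the free tang runs from 28 mm behind (-x) to 34 mm ahead (+x) of it. x points to the felt front, z up
- piece1_center (a point): one of the four gilded frame pieces of the row on the board, 36 mm long (x, along the row), 46 mm wide (y), 32 mm tall, 0.08 to 0.17 kg; this is its centre, 16 mm above the board's top; x nearly along the board's x. The four stand in line in any order, some mm apart and a little askew; sliding the whole row takes about 1.5 to 5 N
- piece1: the same gilded piece; origin at the centre of its underside
- piece2_center (a point): one of the four gilded frame pieces of the row on the board, 36 mm long (x, along the row), 46 mm wide (y), 32 mm tall, 0.08 to 0.17 kg; this is its centre, 16 mm above the board's top; x nearly along the board's x. The four stand in line in any order, some mm apart and a little askew; sliding the whole row takes about 1.5 to 5 N
- piece2: the same gilded piece; origin at the centre of its underside
- piece3_center (a point): one of the four gilded frame pieces of the row on the board, 36 mm long (x, along the row), 46 mm wide (y), 32 mm tall, 0.08 to 0.17 kg; this is its centre, 16 mm above the board's top; x nearly along the board's x. The four stand in line in any order, some mm apart and a little askew; sliding the whole row takes about 1.5 to 5 N
- piece3: the same gilded piece; origin at the centre of its underside
- piece4_center (a point): one of the four gilded frame pieces of the row on the board, 36 mm long (x, along the row), 46 mm wide (y), 32 mm tall, 0.08 to 0.17 kg; this is its centre, 16 mm above the board's top; x nearly along the board's x. The four stand in line in any order, some mm apart and a little askew; sliding the whole row takes about 1.5 to 5 N
- piece4: the same gilded piece; origin at the centre of its underside
- pusher: the push block as a whole; origin on its underside, 12 mm ahead (+x) of pusher_grip and 38 mm behind pusher_face
- paint_jar: closed glass jar of white paint, 70 mm diameter, 100 mm tall; a bystander, origin under its centre (for lying tools, on the tool)
- wax_tin: brass-coloured tin, 72 mm diameter, 45 mm tall; a bystander, origin under its centre (for lying tools, on the tool)
- brush: brush lying on the bench; a bystander, origin under its centre (for lying tools, on the tool)
- spatula: spatula lying on the bench; a bystander, origin under its centre (for lying tools, on the tool)
- cork_block: cork sanding block 90 x 55 x 35 mm; a bystander, origin under its centre (for lying tools, on the tool)
- spare_piece: unfinished white frame piece, 36 x 46 x 32 mm, not part of the row; a bystander, origin under its centre (for lying tools, on the tool)
- leaf_book: booklet 85 x 85 x 10 mm; a bystander, origin under its centre (for lying tools, on the tool)
Not all that is in view belongs to the job. Leave any green or pink look-alike of the piece1 alone.

How it is judged (in metres and radians):
On the way:
1. the four pieces, closed up in a straight row, press on the stop plate with more than 7 N for half a second (horizontal distance between each of piece2_center, piece3_center, piece4_center and piece1_center below 0.112 m and horizontal distance between each of piece3_center, piece4_center and piece2_center below 0.112 m and horizontal distance between piece4_center and piece3_center below 0.112 m and y of piece1_center in the frame of stop between -0.005 and 0.005 m and angle between the x axis of stop and the x axis of piece1_center, either way round below 0.087 rad and y of piece2_center in the frame of stop between -0.005 and 0.005 m and angle between the x axis of stop and the x axis of piece2_center, either way round below 0.087 rad and y of piece3_center in the frame of stop between -0.005 and 0.005 m and angle between the x axis of stop and the x axis of piece3_center, either way round below 0.087 rad and y of piece4_center in the frame of stop between -0.005 and 0.005 m and angle between the x axis of stop and the x axis of piece4_center, either way round below 0.087 rad and (contact force between stop and piece1 above 7 N or contact force between stop and piece2 above 7 N or contact force between stop and piece3 above 7 N or contact force between stop and piece4 above 7 N)), for 0.5 s.
At the end, for the whole second after the job is handed in: The four pieces stand at rest in one closed straight row still touching the plate (over 0.15 N; end centres under 112 mm apart; each within 5 mm and 5 degrees of the stop's centre line); the push block stands upright on its mat, its origin within 40 mm of the mat's centre (horizontal distance between each of piece2_center, piece3_center, piece4_center and piece1_center below 0.112 m and horizontal distance between each of piece3_center, piece4_center and piece2_center below 0.112 m and horizontal distance between piece4_center and piece3_center below 0.112 m and y of piece1_center in the frame of stop between -0.005 and 0.005 m and angle between the x axis of stop and the x axis of piece1_center, either way round below 0.087 rad and y of piece2_center in the frame of stop between -0.005 and 0.005 m and angle between the x axis of stop and the x axis of piece2_center, either way round below 0.087 rad and y of piece3_center in the frame of stop between -0.005 and 0.005 m and angle between the x axis of stop and the x axis of piece3_center, either way round below 0.087 rad and y of piece4_center in the frame of stop between -0.005 and 0.005 m and angle between the x axis of stop and the x axis of piece4_center, either way round below 0.087 rad and (contact force between stop and piece1 above 0.15 N or contact force between stop and piece2 above 0.15 N or contact force between stop and piece3 above 0.15 N or contact force between stop and piece4 above 0.15 N) and linear speed of each of piece1, piece2, piece3, piece4, pusher below 0.01 m/s and horizontal distance between pusher and mat below 0.04 m and height (world z) of pusher_grip below 0.03 m and angle between pusher_grip's own z axis and vertical below 0.1 rad).
It fails at once if the stop is pressed with more than 20 N (contact force between stop and anything else above 20 N).
It fails at once if the row buckles: a piece leaves the board's centre line by more than 12 mm, turns by more than 14 degrees or tips (y of any of piece1_center, piece2_center, piece3_center, piece4_center in the frame of jig above 0.012 m or y of any of piece1_center, piece2_center, piece3_center, piece4_center in the frame of jig below -0.012 m or angle between the x axis of jig and the x axis of piece1_center, either way round above 0.25 rad or angle between any of piece1_center, piece2_center, piece3_center, piece4_center's own z axis and vertical above 0.2 rad or angle between the x axis of jig and the x axis of piece2_center, either way round above 0.25 rad or angle between the x axis of jig and the x axis of piece3_center, either way round above 0.25 rad or angle between the x axis of jig and the x axis of piece4_center, either way round above 0.25 rad).
It fails at once if the gripper or arm touches a gilded piece (contact force between any of the fingers, the arm and piece1 above 0.5 N or contact force between any of the fingers, the arm and piece2 above 0.5 N or contact force between any of the fingers, the arm and piece3 above 0.5 N or contact force between any of the fingers, the arm and piece4 above 0.5 N).
It fails at once if a bystander is moved by more than 15 mm (distance of any of paint_jar, wax_tin, brush, spatula, cork_block, spare_piece, leaf_book from where it was at the start of the episode above 0.015 m).
It also fails if it takes over 72 s, if anything falls off the work surface, if the arm or the gripper's body presses on something with over 40 N, if the wrist force passes 120 N, or if a joint passes its speed limit or range.

## Working session

There is one attempt and no reset: what is moved stays moved. The work goes in short steps, Python scripts to look and compute and a shell command to move; the robot and the scene stay as the last step left them, time stands still between calls to the robot, and variables do not carry over. Pictures are saved under pics/ and viewed, about 8 in all and at most 12, crops included, and the job is handed in when it is done.

```bash
mkdir -p pics; cat > h.py <<'E'
import numpy as np, cv2
from workcell import get_obs, viewer, ctrl, masks_of
def cal(c):
    k=viewer.get_calibration(c); R=cv2.Rodrigues(np.array(k["rvec"],float))[0]; return k,R,np.array(k["tvec"],float).ravel()
def cloud(c,depth,mask=None,K=None):
    k,R,t=K or cal(c)
    v,u=np.nonzero((depth>0)&(mask if mask is not None else True)); z=depth[v,u]
    P=np.c_[(u-k["cx"])/k["fx"]*z,(v-k["cy"])/k["fy"]*z,z]
    return (P-t)@R, u, v
def toolR(): return cv2.Rodrigues(np.array(get_obs()["orientation"],float))[0]
def save(n,im): cv2.imwrite("pics/"+n,cv2.cvtColor(im,cv2.COLOR_RGB2BGR))
def rect(P,zlo,zhi):
    Q=P[(P[:,2]>zlo)&(P[:,2]<zhi)]
    return cv2.minAreaRect(Q[:,:2].astype(np.float32)),len(Q),np.median(Q[:,2])
E
python3 - <<'E'
from h import *
np.set_printoptions(precision=3,suppress=True)
o=get_obs();print(o["t"],o["ee_pos"],toolR().tolist(),o["ft_force"])
for c in ["top","side"]:
    im,d=viewer.get_image(c);save(c+"0.png",im);K=cal(c);print(c,"campos",-K[1].T@K[2],K[0]["fx"])
    for th in ["jig","stop","mat","pusher","piece1","spare_piece"]:
        for m in masks_of(c,th)[:6]:
            P,u,v=cloud(c,d,m["pixels"],K)
            if len(P)>20: print(th,round(m["score"],2),np.array(m["location"]),len(P),"med",np.median(P,0),"zmax",np.percentile(P[:,2],95),rect(P,np.percentile(P[:,2],95)-6,999)[0])
E
```

```text
0.0 [ 157.4   -604.262  221.878] [[0.2520205880920644, -0.9677217987647344, -0.00037864663861181], [-0.9677205503546689, -0.2520208712620742, 0.0015546284320541383], [-0.0015998746784416334, -2.53742382035619e-05, -0.9999987198777612]] [0.386 0.773 0.102]
top campos [ 443.556  -13.181 1157.887] 466.54000691782767
jig 0.61 [263.6 215.3] 7784 med [524.844  24.77   11.463] zmax 33.864453065409194 ((517.8025512695312, 55.61675262451172), (98.52207946777344, 332.0860290527344), 13.103285789489746)
stop 0.88 [188.7 242.1] 441 med [479.167 196.093  42.908] zmax 49.294680994643656 ((481.9775695800781, 197.32369995117188), (48.80200958251953, 33.1564826965332), 20.48670196533203)
mat 0.97 [414.2 198.7] 1734 med [ 578.821 -355.495    3.013] zmax 7.292645036332593 ((568.5039672851562, -352.16357421875), (111.57195281982422, 131.59808349609375), 3.2747743129730225)
pusher 0.62 [410.8 195.4] 627 med [ 560.313 -336.066   45.643] zmax 49.57092294269755 ((562.6346435546875, -352.9498596191406), (78.95746612548828, 62.765655517578125), 88.05554962158203)
piece1 0.81 [293.9 214.1] 294 med [541.289 -47
[... 3189 characters left out ...]
[536.827  -6.487  44.296] zmax 47.66124817328298 ((531.671630859375, -4.943523406982422), (37.58942413330078, 39.847572326660156), 21.098819732666016)
piece1 0.63 [297.9 241.1] 5760 med [517.707  95.106  12.498] zmax 34.67470454450228 ((511.74957275390625, 69.4091796875), (99.93748474121094, 362.5226135253906), 16.709758758544922)
piece1 0.56 [298.8 217.5] 443 med [522.286  45.049  35.321] zmax 46.90925160440326 ((523.3564453125, 29.659677505493164), (34.013221740722656, 42.9809684753418), 12.69490909576416)
spare_piece 0.97 [376.3 271.8] 611 med [379.155 193.406  27.201] zmax 34.67858513494619 ((377.6319885253906, 184.23675537109375), (38.0849609375, 35.890899658203125), 30.090452194213867)
```

```bash
python3 - <<'E'
import cv2
a=cv2.imread("pics/top0.png")[100:350,100:500]; b=cv2.imread("pics/side0.png")[100:350,100:500]
cv2.imwrite("pics/v1.png",cv2.vconcat([cv2.resize(a,(480,300),interpolation=2),cv2.resize(b,(480,300),interpolation=2)]))
E
```

```text
(no output)
```

View pics/v1.png

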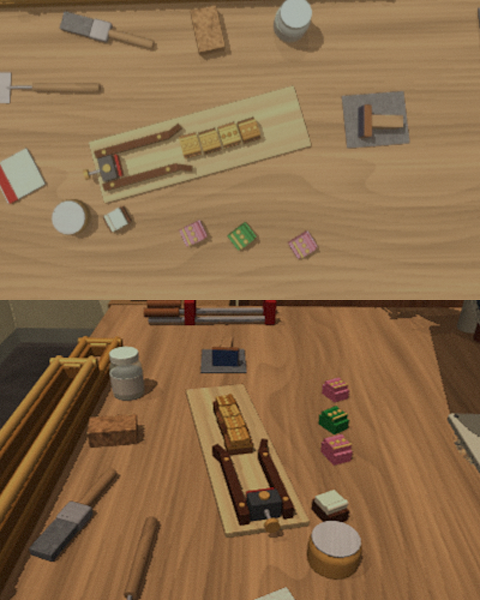

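```bash
python3 - <<'E'
import cv2
a=cv2.imread("pics/top0.png")
cv2.imwrite("pics/v2.png",cv2.resize(a[160:300,150:480],None,fx=2.4,fy=2.4,interpolation=2))
E
```

```text
(no output)
```

View pics/v2.png

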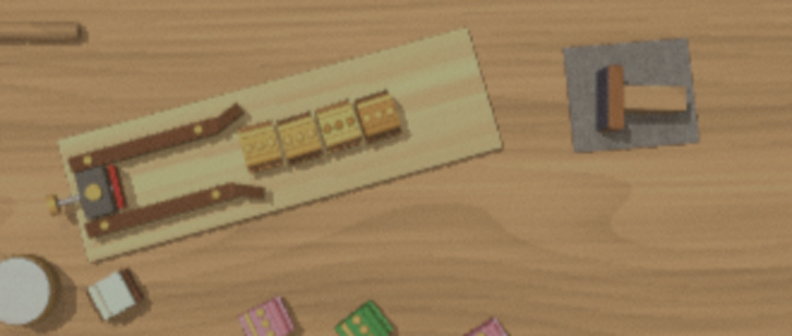

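```bash
cat > fit.py <<'E'
from h import *
np.set_printoptions(precision=2,suppress=True)
def fitrect(P,L,W,x0):
    # best pose (cx,cy,th) so that points are inside L x W and edges match: robust percentile
    from scipy.optimize import minimize
    def prof(p):
        c,s=np.cos(p),np.sin(p); a=P@np.array([c,s]); b=P@np.array([-s,c]); return a,b
    best=None
    for th in x0+np.linspace(-.08,.08,81):
        a,b=prof(th); la,ha=np.percentile(a,[.7,99.3]); lb,hb=np.percentile(b,[.7,99.3])
        A=(ha-la)*(hb-lb)
        if best is None or A<best[0]: best=(A,th,ha-la,hb-lb,(la+ha)/2,(lb+hb)/2)
    A,th,l,w,a,b=best; c,s=np.cos(th),np.sin(th)
    return np.array([a*c-b*s,a*s+b*c]),th,l,w
if __name__=="__main__":
  for c in ["top","side"]:
    im,d=viewer.get_image(c);K=cal(c)
    P,u,v=cloud(c,d,None,K); hsv=cv2.cvtColor(im,cv2.COLOR_RGB2HSV)[v,u]
    np.savez(c+"0.npz",P=P,hsv=hsv,rgb=im[v,u],u=u,v=v)
    m=(P[:,0]>400)&(P[:,0]<640)&(P[:,1]>-210)&(P[:,1]<270)
    print(c,"bench z",np.median(P[(abs(P[:,1]+250)<20)&(abs(P[:,0]-450)<30)][:,2]))
    B=P[m&(P[:,2]>7)&(P[:,2]<70)]; x0=np.pi/2+.23
    print("board",fitrect(B[:,:2],440,130,x0), np.percentile(B[:,2],[10,50]))
    ms=(P[:,0]>480)&(P[:,0]<650)&(P[:,1]>-460)&(P[:,1]<-250)
    print("mat",fitrect(P[ms&(P[:,2]>2.2)&(P[:,2]<30)][:,:2],130,110,np.pi/2))
    T=P[ms&(P[:,2]>38)]
    print("pusher top",fitrect(T[:,:2],78,64,np.pi/2),np.median(T[:,2]))
    # head/tang: along y profile
    for y in range(-395,-305,6):
        q=T[(T[:,1]>=y)&(T[:,1]<y+6)]
        if len(q): print(y,len(q),q[:,0].min().round(1),q[:,0].max().round(1))
E
python3 fit.py
```

```text
top bench z -1.0584099001461134
board (array([521.96,  36.59]), np.float64(1.8167963267948966), np.float64(479.9639439335996), np.float64(128.0267828637824)) [ 8.93 12.31]
mat (array([ 564.92, -354.57]), np.float64(1.5247963267948965), np.float64(200.02095542161504), np.float64(160.43158049475568))
pusher top (array([ 561.04, -353.13]), np.float64(1.4947963267948965), np.float64(77.54864024686253), np.float64(61.89942263696969)) 46.693170632684556
-395 16 549.7 571.3
-389 27 548.2 572.0
-383 28 548.4 571.9
-377 24 550.1 572.0
-371 25 550.0 572.1
-365 27 550.3 572.5
-359 25 550.7 572.8
-353 24 551.0 572.4
-347 26 550.7 572.9
-341 24 550.8 573.2
-335 43 544.3 595.2
-329 66 531.9 594.9
-323 71 532.5 594.6
-317 44 532.6 591.2
side bench z 0.23351815635253387
board (array([520.42,  39.41]), np.float64(1.8127963267948966), np.float64(480.467665267858), np.float64(128.67976076706708)) [11.25 13.43]
mat (array([ 564.36, -350.32]), np.float64(1.6507963267948966), np.float64(171.51407115712215), np.float64(146.62103342588523))
pusher top (array([ 563.1 , -353.23]), np.float64(1.6347963267948966), np.float64(80.73813513158444), np.float64(62.82745251429327)) 47.57981173098374
-395 3 558.1 564.0
-389 7 546.0 569.8
-383 8 548.7 569.4
-377 7 548.5 569.1
-371 6 551.3 563.2
-365 8 548.0 568.7
-359 9 548.0 571.4
-353 8 550.6 571.0
-347 5 553.4 567.8
-341 10 550.1 570.6
-335 11 532.8 593.0
-329 18 529.6 590.0
-323 55 529.6 592.5
-317 41 532.3 592.2
```

```bash
python3 -m inch '[{"tx":-1.25,"ty":-4.5,"tz":-0.3},{"tx":-1.25,"ty":-4.5,"tz":-0.3},{"tx":-1.25,"ty":-4.5,"tz":-0.3},{"tx":-1.25,"ty":-4.5,"tz":-0.3},{"tx":-1.25,"ty":-4.5,"tz":-0.3},{"tx":-1.25,"ty":-4.5,"tz":-0.3},{"tx":-1.25,"ty":-4.5,"tz":-0.3},{"tx":-1.25,"ty":-4.5,"tz":-0.3},{"tx":-1.25,"ty":-4.5,"tz":-0.3},{"tx":-1.25,"ty":-4.5,"tz":-0.3}]'; python3 -m inch '[{"az":-10.5},{"az":-10.5},{"az":-10.5},{"az":-10.5},{"az":-10.5},{"az":-10.5},{"az":-10.5},{"az":0}]'
python3 - <<'E'
from h import *
np.set_printoptions(precision=3,suppress=True)
o=get_obs();print(o["t"],o["ee_pos"],o["qpos"]);print(toolR())
K=cal("wrist");im,d=viewer.get_image("wrist");save("w1.png",im);print("cam",-K[1].T@K[2],K[1],K[0]["fx"])
for th in ["mat","pusher","pusher_grip","pusher_face"]:
  for m in masks_of("wrist",th)[:2]:
    P,u,v=cloud("wrist",d,m["pixels"],K)
    if len(P)>20: print(th,m["score"],m["location"],len(P),np.median(P,0))
P,u,v=cloud("wrist",d,None,K);np.savez("w1.npz",P=P,rgb=im[v,u])
from fit import fitrect
ms=(P[:,0]>480)&(P[:,0]<650)&(P[:,1]>-460)&(P[:,1]<-250)
T=P[ms&(P[:,2]>42)&(P[:,2]<60)];print("z",np.median(T[:,2]),fitrect(T[:,:2],78,64,np.pi/2))
for y in range(-410,-300,6):
    q=T[(T[:,1]>=y)&(T[:,1]<y+6)]
    if len(q)>5: print(y,len(q),np.percentile(q[:,0],[1,99]))
E
```

```text
0.8 [ 157.54  -604.789  222.691] [-1.335  0.423  1.63  -0.     1.089 -0.019]
[[ 0.252 -0.968 -0.   ]
 [-0.968 -0.252 -0.   ]
 [ 0.     0.    -1.   ]]
cam [ 231.214 -585.819  385.109] [[ 0.251 -0.968 -0.   ]
 [-0.932 -0.242  0.268]
 [-0.26  -0.067 -0.963]] 369.28413112515176$[0]: bad value
$[0]: bad value
  return _methods._mean(a, axis=axis, dtype=dtype,
  ret = ret.dtype.type(ret / rcount)
Traceback (most recent call last):
  File "fit.py", line 10, in fitrect
    a,b=prof(th); la,ha=np.percentile(a,[.7,99.3]); lb,hb=np.percentile(b,[.7,99.3])
                        ~~~~~~~~~~~~~^^^^^^^^^^^^^
IndexError: index -1 is out of bounds for axis 0 with size 0
```

View pics/w1.png

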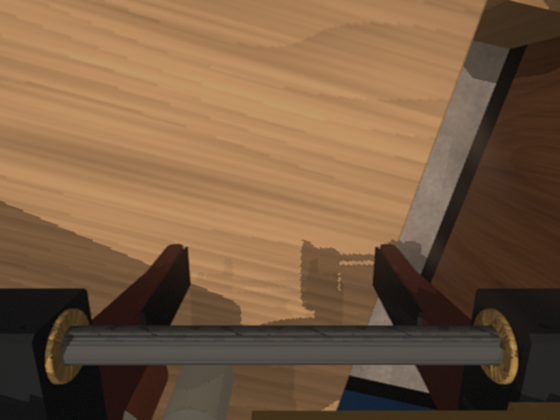

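```bash
python3 -m inch '[{"tx":-1.25,"ty":-4.5,"tz":-0.3,"ax":0,"ay":0,"az":0,"jaw":1},{"tx":-1.25,"ty":-4.5,"tz":-0.3,"ax":0,"ay":0,"az":0,"jaw":1},{"tx":-1.25,"ty":-4.5,"tz":-0.3,"ax":0,"ay":0,"az":0,"jaw":1},{"tx":-1.25,"ty":-4.5,"tz":-0.3,"ax":0,"ay":0,"az":0,"jaw":1},{"tx":-1.25,"ty":-4.5,"tz":-0.3,"ax":0,"ay":0,"az":0,"jaw":1},{"tx":-1.25,"ty":-4.5,"tz":-0.3,"ax":0,"ay":0,"az":0,"jaw":1},{"tx":-1.25,"ty":-4.5,"tz":-0.3,"ax":0,"ay":0,"az":0,"jaw":1},{"tx":-1.25,"ty":-4.5,"tz":-0.3,"ax":0,"ay":0,"az":0,"jaw":1},{"tx":-1.25,"ty":-4.5,"tz":-0.3,"ax":0,"ay":0,"az":0,"jaw":1}]'; python3 -m inch '[{"tx":0,"ty":0,"tz":0,"ax":0,"ay":0,"az":-10.5,"jaw":1},{"tx":0,"ty":0,"tz":0,"ax":0,"ay":0,"az":-10.5,"jaw":1},{"tx":0,"ty":0,"tz":0,"ax":0,"ay":0,"az":-10.5,"jaw":1},{"tx":0,"ty":0,"tz":0,"ax":0,"ay":0,"az":-10.5,"jaw":1},{"tx":0,"ty":0,"tz":0,"ax":0,"ay":0,"az":-10.5,"jaw":1},{"tx":0,"ty":0,"tz":0,"ax":0,"ay":0,"az":-10.5,"jaw":1},{"tx":0,"ty":0,"tz":0,"ax":0,"ay":0,"az":-10.5,"jaw":1},{"tx":0,"ty":0,"tz":0,"ax":0,"ay":0,"az":0,"jaw":1}]'
cat > look.py <<'E'
import sys
from h import *
from fit import fitrect
np.set_printoptions(precision=3,suppress=True)
o=get_obs();print(o["t"],o["ee_pos"],o["qpos"],o["ft_force"],o["width"]);print(toolR()[:,0])
K=cal("wrist");im,d=viewer.get_image("wrist");n=sys.argv[1];save(n+".png",im)
P,u,v=cloud("wrist",d,None,K);np.savez(n+".npz",P=P,rgb=im[v,u],u=u,v=v)
E
python3 look.py w2; python3 - <<'E'
from h import *
from fit import fitrect
P=np.load("w2.npz")["P"]
ms=(P[:,0]>480)&(P[:,0]<650)&(P[:,1]>-460)&(P[:,1]<-250)
T=P[ms&(P[:,2]>42)&(P[:,2]<60)];print("z",np.median(T[:,2]),fitrect(T[:,:2],78,64,np.pi/2))
for y in range(-410,-300,6):
    q=T[(T[:,1]>=y)&(T[:,1]<y+6)]
    if len(q)>5: print(y,len(q),np.percentile(q[:,0],[1,99]))
E
```

```text
t: 2.17
ee_pos: [522.4, -393.0, 249.9]
orientation: [2.486, -1.921, 0.0]
ft_force: [-0.3, -0.1, -0.2]
width: 87.7
t: 3.18
ee_pos: [521.1, -393.8, 249.6]
orientation: [-3.141, 0.055, 0.0]
ft_force: [-0.7, 0.0, 0.4]
width: 87.7
3.175 [ 521.094 -393.838  249.639] [-0.665  0.437  1.541 -0.     1.164 -0.631] [-0.663  0.008  0.389] 87.7119661379382
[ 0.999 -0.035 -0.   ]
z 48.247933926130656 (array([ 564.52, -353.05]), np.float64(1.4987963267948965), np.float64(77.12929535945938), np.float64(61.258368467161176))
-398 10 [563.94 573.63]
-392 141 [551.83 574.76]
-386 144 [551.93 575.44]
-380 152 [552.08 575.9 ]
-374 148 [552.49 575.78]
-368 146 [553.11 575.79]
-362 157 [553.24 576.9 ]
-356 153 [553.42 576.7 ]
-350 159 [553.67 576.73]
-344 159 [554.36 577.63]
-338 159 [554.57 577.63]
-332 381 [535.5  597.68]
-326 431 [535.67 598.49]
-320 394 [535.83 597.54]
-314 22 [537.07 556.48]
```

```bash
python3 -m inch '[{"tx":2.1,"ty":-1.48,"tz":4,"ax":0,"ay":0,"az":1,"jaw":1},{"tx":2.1,"ty":-1.48,"tz":4,"ax":0,"ay":0,"az":0,"jaw":1},{"tx":0,"ty":0,"tz":5,"ax":0,"ay":0,"az":0,"jaw":1},{"tx":0,"ty":0,"tz":4,"ax":0,"ay":0,"az":0,"jaw":1},{"tx":0,"ty":0,"tz":2,"ax":0,"ay":0,"az":0,"jaw":1},{"tx":0,"ty":0,"tz":0,"ax":0,"ay":0,"az":0,"jaw":1},{"tx":0,"ty":0,"tz":0,"ax":0,"ay":0,"az":0,"jaw":1}]'; python3 look.py w3;  python3 - <<'E'
from h import *
P=np.load("w3.npz")["P"]
ms=(P[:,0]>480)&(P[:,0]<650)&(P[:,1]>-460)&(P[:,1]<-250)
T=P[ms&(P[:,2]>42)&(P[:,2]<52)]
for y in range(-410,-300,6):
    q=T[(T[:,1]>=y)&(T[:,1]<y+6)]
    if len(q)>5: print(y,len(q),np.percentile(q[:,0],[1,99]))
E
```

```text
t: 4.1
ee_pos: [565.3, -366.9, 61.4]
orientation: [3.139, -0.081, 0.003]
ft_force: [-0.0, -0.1, 0.7]
width: 88.2
4.1 [ 565.336 -366.86    61.385] [-0.593  0.688  1.597  0.     0.853 -0.542] [-0.014 -0.148  0.663] 88.1733943507342
[ 0.999 -0.052  0.002]
-398 28 [557.70989939 573.81562674]
-392 445 [551.79041294 575.2029289 ]
-386 473 [551.62353326 575.41550888]
-380 486 [552.17221871 575.68275114]
-374 492 [552.59478792 575.93304913]
-368 502 [552.89510677 576.12734013]
-362 528 [552.94052668 576.35513779]
-356 530 [553.35131437 576.59744377]
-350 543 [553.82922325 576.93132422]
-344 565 [553.85834372 577.62341622]
-338 604 [554.23557223 577.88980415]
-332 1299 [536.12477436 597.51862413]
-326 1639 [535.4981687  597.58435218]
-320 1631 [535.88145784 597.49296134]
-314 128 [536.44323886 559.63291945]
```

View pics/w3.png

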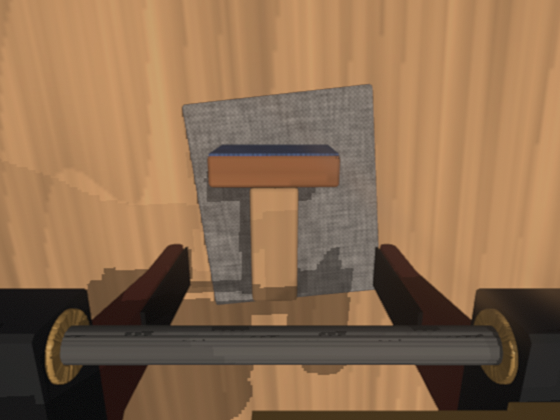

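```bash
python3 -m inch '[{"tx":-0.08,"ty":0,"tz":2.5,"ax":0,"ay":0,"az":0,"jaw":1},{"tx":0,"ty":0,"tz":2.0,"ax":0,"ay":0,"az":0,"jaw":1},{"tx":0,"ty":0,"tz":0.9,"ax":0,"ay":0,"az":0,"jaw":1},{"tx":0,"ty":0,"tz":0,"ax":0,"ay":0,"az":0,"jaw":1}]'; python3 -m inch '[{"tx":0,"ty":0,"tz":0,"ax":0,"ay":0,"az":0,"jaw":0},{"tx":0,"ty":0,"tz":0,"ax":0,"ay":0,"az":0,"jaw":0},{"tx":0,"ty":0,"tz":0,"ax":0,"ay":0,"az":0,"jaw":0},{"tx":0,"ty":0,"tz":0,"ax":0,"ay":0,"az":0,"jaw":0},{"tx":0,"ty":0,"tz":0,"ax":0,"ay":0,"az":0,"jaw":0},{"tx":0,"ty":0,"tz":0,"ax":0,"ay":0,"az":0,"jaw":0},{"tx":0,"ty":0,"tz":0,"ax":0,"ay":0,"az":0,"jaw":0}]'
python3 - <<'E'
# jig pose from top0/side0 clouds: fence tops (z 28..40), board edges
from h import *
from fit import fitrect
np.set_printoptions(precision=2,suppress=True)
for c in ["top","side"]:
    D=np.load(c+"0.npz");P=D["P"]
    m=(P[:,0]>400)&(P[:,0]<640)&(P[:,1]>-210)&(P[:,1]<270)
    th=1.814;cc,s=np.cos(th),np.sin(th)
    B=P[m&(P[:,2]>7)&(P[:,2]<16)]
    hsv=D["hsv"][m&(P[:,2]>7)&(P[:,2]<16)]
    # iterate: long edges via bins along a
    a=B[:,0]*cc+B[:,1]*s; b=-B[:,0]*s+B[:,1]*cc
    lo,hi,ce=[],[],[]
    for k in np.arange(a.min()+25,a.max()-60,12):
        q=b[(a>=k)&(a<k+12)]
        if len(q)>10: lo.append(np.percentile(q,2));hi.append(np.percentile(q,98));ce.append(k+6)
    pl=np.polyfit(ce,lo,1);ph=np.polyfit(ce,hi,1);print(c,"edge slopes",pl[0],ph[0],"width",np.mean(hi)-np.mean(lo),"b centre",(np.mean(hi)+np.mean(lo))/2)
    # short edges
    bc=(np.mean(hi)+np.mean(lo))/2
    for off in(-45,45):
        q=a[abs(b-bc-off)<12]; print(" a range",np.percentile(q,[0.5,99.5]),np.ptp(np.percentile(q,[.5,99.5])))
    F=P[m&(P[:,2]>28)&(P[:,2]<40)]
    fa=F[:,0]*cc+F[:,1]*s; fb=-F[:,0]*s+F[:,1]*cc-bc
    for k in np.arange(fa.min(),fa.max(),25):
        q=fb[(fa>=k)&(fa<k+25)];
        if len(q)>8: print("  ",k.round(0),len(q),"neg",np.percentile(q[q<-20],[2,98]) if (q<-20).sum()>3 else "","pos",np.percentile(q[q>20],[2,98]) if (q>20).sum()>3 else "")
    # pieces (z 42..50)
    G=P[m&(P[:,2]>41)&(P[:,2]<52)];ga=G[:,0]*cc+G[:,1]*s; gb=-G[:,0]*s+G[:,1]*cc-bc
    for k in np.arange(ga.min(),ga.max(),12):
        q=gb[(ga>=k)&(ga<k+12)]
        if len(q)>5: print("  g",k.round(0),len(q),np.percentile(q,[3,97]))
    for n,(x,y) in dict(jar=(690,-170),cork=(670,0)).items():
        q=P[(abs(P[:,0]-x)<90)&(abs(P[:,1]-y)<80)&(P[:,2]>25)]
        if len(q): print(n,np.percentile(q,[2,98],axis=0))
E
```

```text
t: 4.65
ee_pos: [563.6, -366.0, 5.5]
orientation: [-3.14, 0.08, 0.0]
ft_force: [-0.9, -1.1, -0.7]
width: 87.9
t: 5.52
ee_pos: [563.4, -366.0, 5.6]
orientation: [-3.14, 0.079, 0.0]
ft_force: [-1.0, 0.3, 0.4]
width: 24.2
top edge slopes -0.0004245873906114777 0.005011110835184643 width 125.44428622829025 b centre -515.6094292324428
 a range [-331.99  103.29] 435.2794442567949
 a range [-330.4   104.48] 434.8755045031422
   -236.0 52 neg [-22.56 -20.04] pos [20.12 23.67]
   -211.0 45 neg [-22.94 -20.15] pos [20.3  24.55]
   -186.0 51 neg [-22.39 -20.24] pos [20.15 23.43]
   -161.0 51 neg [-21.41 -20.03] pos [20.13 24.05]
   -136.0 42 neg [-21.5  -20.07] pos [20.38 24.51]
   -111.0 52 neg [-34.19 -20.07] pos [20.2  22.22]
   -86.0 133 neg [-48.77 -20.96] pos [20.98 48.49]
   -61.0 136 neg [-41.73 -26.35] pos [26.35 41.51]
   -36.0 140 neg [-41.66 -25.67] pos [26.77 41.93]
   -11.0 138 neg [-41.66 -25.93] pos [26.38 41.38]
   14.0 139 neg [-41.48 -26.04] pos [26.43 41.65]
   39.0 201 neg [-41.17 -20.74] pos [21.35 41.98]
   64.0 144 neg [-41.29 -25.69] pos [24.11 83.79]
   89.0 59 neg [-4
[... 1779 characters left out ...]
68  16.51]
  g -212.0 45 [-14.61  17.33]
  g -200.0 28 [-16.27  16.03]
  g -188.0 46 [-15.66  16.47]
  g -176.0 41 [-15.84  16.54]
  g -164.0 44 [-14.85  15.6 ]
  g -152.0 46 [-15.12  16.76]
  g -140.0 47 [-14.63  16.63]
  g -128.0 57 [-14.03  18.58]
  g -116.0 44 [-17.19  14.21]
  g -104.0 51 [-16.9  15.1]
  g -92.0 56 [-17.22  14.67]
  g -80.0 32 [-16.57  15.28]
  g 52.0 30 [-22.73  20.44]
  g 64.0 109 [-23.39  22.43]
  g 76.0 139 [-23.1   21.56]
  g 88.0 78 [-21.35  22.04]
  g 112.0 6 [-3.67  3.72]
  g 136.0 12 [55.46 65.27]
  g 148.0 45 [47.98 63.58]
  g 160.0 19 [44.71 60.84]
jar [[ 735.61 -202.32   26.69]
 [ 778.83 -147.08  101.1 ]]
cork [[716.   -40.13  25.79]
 [759.06  16.03  37.17]]
```

```bash
python3 -m inch '[{"tx":0,"ty":0,"tz":-1.5,"ax":0,"ay":0,"az":0,"jaw":0},{"tx":0,"ty":0,"tz":-3.5,"ax":0,"ay":0,"az":0,"jaw":0},{"tx":0,"ty":-3.0,"tz":0,"ax":0,"ay":0,"az":0,"jaw":0},{"tx":0,"ty":-4.5,"tz":0,"ax":0,"ay":0,"az":0,"jaw":0},{"tx":0,"ty":-4.5,"tz":0,"ax":0,"ay":0,"az":0,"jaw":0},{"tx":0.06,"ty":-4.3,"tz":0,"ax":0,"ay":0,"az":0,"jaw":0},{"tx":0,"ty":-3.0,"tz":0,"ax":0,"ay":0,"az":0,"jaw":0},{"tx":0,"ty":0,"tz":0,"ax":0,"ay":0,"az":-5.6,"jaw":0},{"tx":0,"ty":0,"tz":0,"ax":0,"ay":0,"az":-5.6,"jaw":0},{"tx":0,"ty":0,"tz":0,"ax":0,"ay":0,"az":-5.6,"jaw":0},{"tx":0,"ty":0,"tz":0,"ax":0,"ay":0,"az":0,"jaw":0},{"tx":0,"ty":0,"tz":0,"ax":0,"ay":0,"az":0,"jaw":0}]'
python3 look.py w4
cat > jf.py <<'E'
from h import *
np.set_printoptions(precision=2,suppress=True)
TH=1.814;C=np.array([527.2,14.4]);U=np.array([np.cos(TH),np.sin(TH)]);N=np.array([-U[1],U[0]])
def J(p): p=np.atleast_2d(p)[:,:2]-C; return np.c_[p@U,p@N]
def prof(P,zlo,zhi,x0,x1,dx,ymax=36,label=""):
    q=J(P); m=(P[:,2]>zlo)&(P[:,2]<zhi)&(abs(q[:,1])<ymax)
    for k in np.arange(x0,x1,dx):
        s=m&(q[:,0]>=k)&(q[:,0]<k+dx)
        if s.sum()>5: print(label,k,s.sum(),np.percentile(q[s,1],[2,98]),"z",np.median(P[s,2]).round(1))
def tcp():
    o=get_obs();R=toolR();print("tcp jig",J(o["ee_pos"])[0],"z",o["ee_pos"][2].round(2),"yaw err deg",np.degrees(np.arctan2(R[1,0],R[0,0])-(TH-np.pi/2)).round(2),"F jig",np.array([np.dot(o["ft_force"][:2],U),np.dot(o["ft_force"][:2],N),o["ft_force"][2]]),"t",o["t"],"tilt",R[:2,2])
E
python3 - <<'E'
from jf import *
tcp()
P=np.load("w4.npz")["P"]
prof(P,86,105,-240,-110,8,40,"pusher")
prof(P,40,50,-140,60,8,30,"piece")
prof(P,30,38,30,200,12,50,"fence")
for c in ["top","side"]:
    D=np.load(c+"0.npz");q=J(D["P"]);r=D["rgb"].astype(int);z=D["P"][:,2]
    m=(abs(q[:,1])<22)&(q[:,0]>100)&(q[:,0]<200)&(r[:,0]>2*r[:,1]+20)&(r[:,0]>90)&(z>20)
    print(c,"red",m.sum(),np.percentile(q[m,0],[3,50,97]),np.percentile(z[m],[5,95]))
    m=(abs(q[:,1])<22)&(q[:,0]>100)&(q[:,0]<220)&(z>43);print("stop",np.percentile(q[m,0],[3,97]))
E
```

```text
t: 7.02
ee_pos: [574.0, -173.4, 56.1]
orientation: [3.119, 0.377, 0.001]
ft_force: [0.1, -0.0, -2.1]
width: 24.0
7.025 [ 574.029 -173.361   56.131] [-0.313  0.614  1.775  0.     0.752 -0.554] [ 0.141 -0.05  -2.081] 24.005253207192215
[0.971 0.238 0.   ]
tcp jig [-193.5    -0.21] z 56.01 yaw err deg -0.13 F jig [-0.74 -0.35 -1.59] t 7.075 tilt [ 0. -0.]
pusher -224 564 [-14.15   8.45] z 98.7
pusher -216 99 [-13.74   7.67] z 99.1
pusher -200 958 [-14.83   8.98] z 98.8
pusher -192 1405 [-14.89   9.03] z 98.9
pusher -184 2578 [-23.86  18.02] z 98.6
pusher -176 1409 [-14.1    8.45] z 98.8
pusher -168 1537 [-14.25   8.62] z 98.7
pusher -160 3676 [-32.85  27.28] z 98.7
pusher -152 4475 [-33.    27.43] z 98.8
pusher -144 1935 [-32.62  26.83] z 96.7
piece -124 1210 [-19.71  13.73] z 45.3
piece -116 1450 [-19.13  13.93] z 45.1
piece -108 1528 [-18.91  14.25] z 45.4
piece -100 1612 [-18.77  14.67] z 45.3
piece -92 1007 [-18.62  14.75] z 45.1
piece -84 1249 [-20.5   12.93] z 44.8
top red 30 [165.03 167.05 169.26] [35.65 42.42]
stop [174.53 202.69]
side red 23 [163.88 166.87 174.91] [39.11 45.96]
stop [175.84 204.13]
```

View pics/w4.png

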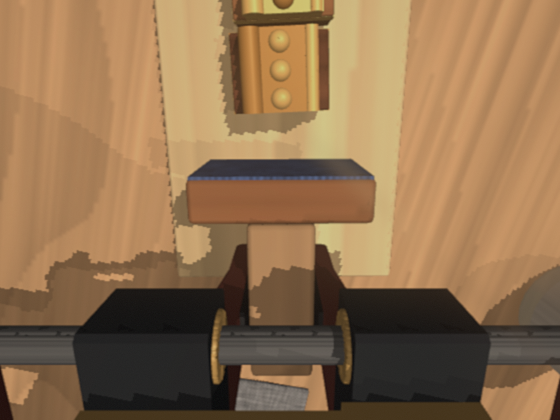

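```bash
python3 -m inch '[{"tx":0,"ty":0,"tz":2.5,"ax":0,"ay":0,"az":0,"jaw":0},{"tx":0,"ty":0,"tz":1.3,"ax":0,"ay":0,"az":-0.1,"jaw":0},{"tx":0,"ty":0,"tz":0.25,"ax":0,"ay":0,"az":0,"jaw":0},{"tx":0,"ty":0,"tz":0,"ax":0,"ay":0,"az":0,"jaw":0}]';python3 -c "
from jf import *
tcp()"; python3 -m inch '[{"tx":0,"ty":-0.3,"tz":0,"ax":0,"ay":0,"az":0,"jaw":0},{"tx":0,"ty":-0.3,"tz":0,"ax":0,"ay":0,"az":0,"jaw":0},{"tx":0,"ty":-0.3,"tz":0,"ax":0,"ay":0,"az":0,"jaw":0},{"tx":0,"ty":-0.2,"tz":0,"ax":0,"ay":0,"az":0,"jaw":0},{"tx":0,"ty":-0.2,"tz":0,"ax":0,"ay":0,"az":0,"jaw":0},{"tx":0,"ty":-0.2,"tz":0,"ax":0,"ay":0,"az":0,"jaw":0},{"tx":0,"ty":-0.2,"tz":0,"ax":0,"ay":0,"az":0,"jaw":0}]';python3 -c "
from jf import *
tcp()"; python3 look.py w5; python3 - <<'E'
from jf import *
P=np.load("w5.npz")["P"]
prof(P,50,62,-240,-100,8,40,"pusher")
prof(P,41,48,-130,60,6,30,"piece")
prof(P,30,38,30,200,20,50,"fence")
E
```

```text
t: 7.58
ee_pos: [574.0, -173.3, 15.3]
orientation: [-3.118, -0.382, -0.0]
ft_force: [0.2, 0.3, -0.8]
width: 23.7
tcp jig [-193.48   -0.23] z 15.3 yaw err deg 0.05 F jig [ 0.25 -0.29 -0.77] t 7.575 tilt [0. 0.]
t: 8.45
ee_pos: [569.7, -156.7, 15.1]
orientation: [-3.118, -0.383, 0.0]
ft_force: [-0.5, 0.7, -1.7]
width: 23.6
tcp jig [-176.27   -0.08] z 15.14 yaw err deg 0.06 F jig [ 0.83  0.3  -1.72] t 8.45 tilt [-0.  0.]
8.45 [ 569.721 -156.665   15.142] [-0.288  0.672  1.8    0.     0.67  -0.533] [-0.495  0.737 -1.717] 23.62455590573841
[ 0.97   0.242 -0.   ]
pusher -208 394 [-13.83   8.57] z 57.6
pusher -200 267 [-14.12   8.15] z 57.9
pusher -184 742 [-14.63   9.02] z 57.8
pusher -176 1344 [-14.69   9.14] z 57.8
pusher -168 2220 [-23.59  18.12] z 57.7
pusher -160 1399 [-13.88   8.73] z 57.8
pusher -152 1482 [-14.06   8.89] z 57.8
pusher -144 3313 [-32.38  27.36] z 57.7
pusher -136 4387 [-32.71  27.71] z 57.9
pusher -128 2246 [-32.32  27.32] z 56.9
piece -130 518 [-29.11  27.29] z 44.7
piece -124 1278 [-19.52  13.8 ] z 45.1
piece -118 1639 [-19.51  13.93] z 45.4
piece -112 1715 [-19.3   14.17] z 45.0
piece -106 1777 [-18.79  14.36] z 45.4
piece -100 1798 [-18.4  14.6] z 45.1
piece -94 1840 [-18.28  14.85] z 45.3
piece -88 465 [-18.15  13.45] z 44.7
piece -82 2107 [-20.35  12.86] z 45.1
piece -76 2035 [-20.16  13.14] z 45.2
piece -70 42 [-20.5   13.71] z 43.9
```

View pics/w5.png

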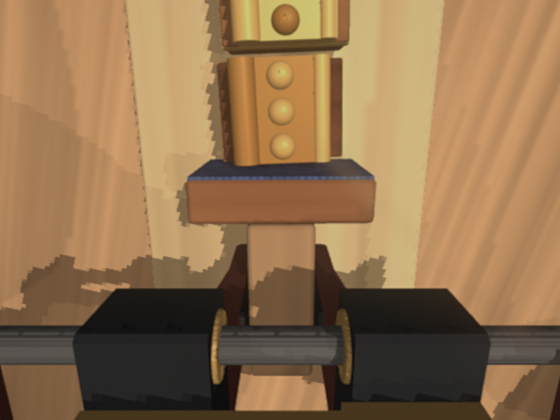

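```bash
python3 -m inch '[{"tx":0,"ty":-0.2,"tz":0,"ax":0,"ay":0,"az":0,"jaw":0},{"tx":0,"ty":-0.2,"tz":0,"ax":0,"ay":0,"az":0,"jaw":0},{"tx":0,"ty":-0.2,"tz":0,"ax":0,"ay":0,"az":0,"jaw":0},{"tx":0,"ty":-0.2,"tz":0,"ax":0,"ay":0,"az":0,"jaw":0},{"tx":0,"ty":-0.2,"tz":0,"ax":0,"ay":0,"az":0,"jaw":0},{"tx":0,"ty":-0.2,"tz":0,"ax":0,"ay":0,"az":0,"jaw":0},{"tx":0,"ty":-0.2,"tz":0,"ax":0,"ay":0,"az":0,"jaw":0},{"tx":0,"ty":-0.2,"tz":0,"ax":0,"ay":0,"az":0,"jaw":0},{"tx":0,"ty":-0.2,"tz":0,"ax":0,"ay":0,"az":0,"jaw":0},{"tx":0,"ty":-0.2,"tz":0,"ax":0,"ay":0,"az":0,"jaw":0},{"tx":0,"ty":-0.2,"tz":0,"ax":0,"ay":0,"az":0,"jaw":0},{"tx":0,"ty":-0.2,"tz":0,"ax":0,"ay":0,"az":0,"jaw":0}]'; cat > row.py <<'E'
import sys
from jf import *
tcp()
for c in sys.argv[1:]:
    im,d=viewer.get_image(c);P,u,v=cloud(c,d);save(c+"_r.png",im);prof(P,41,50,-130,160,9,27,c)
E
python3 row.py top side
```

```text
t: 10.0
ee_pos: [564.0, -133.4, 15.2]
orientation: [3.118, 0.383, 0.0]
ft_force: [0.9, -2.9, -2.6]
width: 23.7
tcp jig [-152.31   -0.12] z 15.2 yaw err deg 0.07 F jig [-3.03 -0.21 -2.57] t 10.0 tilt [ 0. -0.]
top -103 14 [-24.01  -1.97] z 44.3
top -94 44 [-16.16  14.63] z 44.2
top -85 52 [-16.48  17.12] z 43.7
top -76 54 [-15.19  17.43] z 44.5
top -67 46 [-16.86  15.66] z 44.4
top -58 52 [-16.61  16.42] z 44.3
top -49 51 [-16.95  17.23] z 44.4
top -40 51 [-16.57  16.4 ] z 44.4
top -31 44 [-14.96  16.77] z 44.0
top -22 49 [-16.05  17.86] z 44.0
top -13 51 [-15.04  17.07] z 44.2
top -4 52 [-15.84  16.18] z 44.8
top 5 51 [-17.44  16.42] z 44.1
top 14 51 [-17.27  15.14] z 44.2
top 23 50 [-17.04  15.16] z 43.9
top 32 53 [-16.82  15.89] z 44.2
side -112 13 [-22.42  24.94] z 46.0
side -103 60 [-25.56  24.79] z 45.7
side -94 30 [-15.47  18.74] z 45.2
side -85 33 [-13.39  17.41] z 44.9
side -76 29 [-14.75  18.93] z 45.1
side -67 29 [-16.15  16.41] z 45.1
side -58 36 [-15.45  17.74] z 45.3
side -49 31 [-15.82  15.71] z 44.7
side -40 33 [-15.48  15.81] z 45.4
side -31 39 [-16.01  18.55] z 45.0
side -22 33 [-14.61  18.49] z 45.2
side -13 40 [-13.55  16.47] z 44.9
side -4 41 [-14.97  18.28] z 44.8
side 5 36 [-16.2   17.69] z 44.7
side 14 38 [-16.26  16.35] z 44.9
side 23 43 [-16.62  14.76] z 45.0
side 32 52 [-16.48  16.84] z 44.5
side 41 16 [-15.68  14.56] z 43.8
```

```bash
python3 -m inch '[{"tx":0,"ty":-0.25,"tz":0,"ax":0,"ay":0,"az":0,"jaw":0},{"tx":0,"ty":-0.25,"tz":0,"ax":0,"ay":0,"az":0,"jaw":0},{"tx":0,"ty":-0.25,"tz":0,"ax":0,"ay":0,"az":0,"jaw":0},{"tx":0,"ty":-0.25,"tz":0,"ax":0,"ay":0,"az":0,"jaw":0},{"tx":0,"ty":-0.25,"tz":0,"ax":0,"ay":0,"az":0,"jaw":0},{"tx":0,"ty":-0.25,"tz":0,"ax":0,"ay":0,"az":0,"jaw":0},{"tx":0,"ty":-0.25,"tz":0,"ax":0,"ay":0,"az":0,"jaw":0},{"tx":0,"ty":-0.25,"tz":0,"ax":0,"ay":0,"az":0,"jaw":0},{"tx":0,"ty":-0.25,"tz":0,"ax":0,"ay":0,"az":0,"jaw":0},{"tx":0,"ty":-0.25,"tz":0,"ax":0,"ay":0,"az":0,"jaw":0},{"tx":0,"ty":-0.25,"tz":0,"ax":0,"ay":0,"az":0,"jaw":0},{"tx":0,"ty":-0.25,"tz":0,"ax":0,"ay":0,"az":0,"jaw":0}]';  python3 row.py top
```

```text
t: 11.6
ee_pos: [556.7, -104.2, 15.2]
orientation: [3.118, 0.383, 0.0]
ft_force: [0.2, -2.2, -1.6]
width: 23.7
tcp jig [-122.26   -0.06] z 15.19 yaw err deg 0.06 F jig [-2.16  0.32 -1.59] t 11.6 tilt [ 0. -0.]
top -67 12 [-16.56  -3.82] z 43.8
top -58 41 [-15.98  14.59] z 45.2
top -49 50 [-15.45  17.32] z 44.3
top -40 45 [-16.43  17.2 ] z 44.8
top -31 51 [-16.63  16.03] z 44.2
top -22 48 [-16.6   16.66] z 44.1
top -13 50 [-15.49  16.56] z 44.5
top -4 52 [-16.45  16.79] z 44.1
top 5 47 [-15.64  17.72] z 44.3
top 14 52 [-15.07  18.13] z 44.3
top 23 50 [-16.25  17.41] z 44.2
top 32 49 [-16.12  17.9 ] z 44.2
top 41 42 [-15.21  16.37] z 44.5
top 50 49 [-17.22  15.51] z 44.2
top 59 50 [-17.48  16.2 ] z 43.8
top 68 21 [-16.11  15.4 ] z 44.5
```

Row is straight, entering the fences with low force. Continue.

```bash
python3 -m inch '[{"tx":0,"ty":-0.3,"tz":0,"ax":0,"ay":0,"az":0,"jaw":0},{"tx":0,"ty":-0.3,"tz":0,"ax":0,"ay":0,"az":0,"jaw":0},{"tx":0,"ty":-0.3,"tz":0,"ax":0,"ay":0,"az":0,"jaw":0},{"tx":0,"ty":-0.3,"tz":0,"ax":0,"ay":0,"az":0,"jaw":0},{"tx":0,"ty":-0.3,"tz":0,"ax":0,"ay":0,"az":0,"jaw":0},{"tx":0,"ty":-0.3,"tz":0,"ax":0,"ay":0,"az":0,"jaw":0},{"tx":0,"ty":-0.3,"tz":0,"ax":0,"ay":0,"az":0,"jaw":0},{"tx":0,"ty":-0.3,"tz":0,"ax":0,"ay":0,"az":0,"jaw":0},{"tx":0,"ty":-0.3,"tz":0,"ax":0,"ay":0,"az":0,"jaw":0},{"tx":0,"ty":-0.3,"tz":0,"ax":0,"ay":0,"az":0,"jaw":0}]'; python3 -c "
from jf import *
tcp()"; python3 -m inch '[{"tx":0,"ty":-0.3,"tz":0,"ax":0,"ay":0,"az":0,"jaw":0},{"tx":0,"ty":-0.3,"tz":0,"ax":0,"ay":0,"az":0,"jaw":0},{"tx":0,"ty":-0.3,"tz":0,"ax":0,"ay":0,"az":0,"jaw":0},{"tx":0,"ty":-0.3,"tz":0,"ax":0,"ay":0,"az":0,"jaw":0},{"tx":0,"ty":-0.3,"tz":0,"ax":0,"ay":0,"az":0,"jaw":0},{"tx":0,"ty":-0.3,"tz":0,"ax":0,"ay":0,"az":0,"jaw":0},{"tx":0,"ty":-0.3,"tz":0,"ax":0,"ay":0,"az":0,"jaw":0},{"tx":0,"ty":-0.3,"tz":0,"ax":0,"ay":0,"az":0,"jaw":0}]';  python3 row.py top; python3 - <<'E'
from jf import *
im,d=viewer.get_image("side");P,u,v=cloud("side",d);q=J(P);r=im[v,u].astype(int);z=P[:,2]
m=(abs(q[:,1])<22)&(q[:,0]>100)&(q[:,0]<200)&(r[:,0]>2*r[:,1]+20)&(r[:,0]>90)&(z>20)
print("red",m.sum(),np.percentile(q[m,0],[3,50,97]))
E
```

```text
t: 12.9
ee_pos: [549.4, -75.1, 15.2]
orientation: [-3.118, -0.383, -0.0]
ft_force: [0.3, -2.5, -0.9]
width: 23.8
tcp jig [-92.22  -0.03] z 15.19 yaw err deg 0.06 F jig [-2.49  0.26 -0.86] t 12.9 tilt [0. 0.]
t: 13.9
ee_pos: [543.6, -51.8, 15.2]
orientation: [-3.118, -0.383, 0.0]
ft_force: [1.0, -3.1, -1.5]
width: 24.1
tcp jig [-68.18   0.03] z 15.18 yaw err deg 0.06 F jig [-3.27 -0.21 -1.52] t 13.9 tilt [-0.  0.]
top 14 29 [-15.16   7.86] z 44.0
top 23 49 [-16.28  16.54] z 44.8
top 32 48 [-16.37  16.41] z 44.4
top 41 47 [-16.68  16.91] z 44.0
top 50 46 [-16.2   16.85] z 44.1
top 59 49 [-14.71  18.23] z 44.1
top 68 52 [-15.96  16.67] z 44.4
top 77 53 [-15.51  17.67] z 43.8
top 86 50 [-17.29  16.02] z 44.3
top 95 49 [-16.64  16.07] z 44.0
top 104 49 [-17.18  16.41] z 44.7
top 113 47 [-16.97  16.31] z 44.4
top 122 24 [-16.82  15.29] z 44.4
red 23 [164.4  166.46 174.6 ]
```

```bash
python3 -m inch '[{"tx":0,"ty":-0.3,"tz":0,"ax":0,"ay":0,"az":0,"jaw":0},{"tx":0,"ty":-0.3,"tz":0,"ax":0,"ay":0,"az":0,"jaw":0},{"tx":0,"ty":-0.3,"tz":0,"ax":0,"ay":0,"az":0,"jaw":0},{"tx":0,"ty":-0.3,"tz":0,"ax":0,"ay":0,"az":0,"jaw":0},{"tx":0,"ty":-0.3,"tz":0,"ax":0,"ay":0,"az":0,"jaw":0},{"tx":0,"ty":-0.3,"tz":0,"ax":0,"ay":0,"az":0,"jaw":0},{"tx":0,"ty":-0.3,"tz":0,"ax":0,"ay":0,"az":0,"jaw":0},{"tx":0,"ty":-0.3,"tz":0,"ax":0,"ay":0,"az":0,"jaw":0},{"tx":0,"ty":-0.2,"tz":0,"ax":0,"ay":0,"az":0,"jaw":0},{"tx":0,"ty":-0.1,"tz":0,"ax":0,"ay":0,"az":0,"jaw":0}]';  python3 row.py; for i in 1; do python3 -m inch '[{"tx":0,"ty":-0.1,"tz":0,"ax":0,"ay":0,"az":0,"jaw":0},{"tx":0,"ty":-0.1,"tz":0,"ax":0,"ay":0,"az":0,"jaw":0},{"tx":0,"ty":-0.1,"tz":0,"ax":0,"ay":0,"az":0,"jaw":0}]'; done; python3 row.py top; cp pics/top_r.png pics/top_n.png; python3 - <<'E'
import cv2
cv2.imwrite("pics/v6.png",cv2.resize(cv2.imread("pics/top_n.png")[195:280,150:350],None,fx=4,fy=4,interpolation=2))
E
```

```text
t: 15.25
ee_pos: [537.1, -25.6, 15.2]
orientation: [-3.118, -0.383, 0.0]
ft_force: [1.1, -2.0, -2.2]
width: 23.6
tcp jig [-41.23   0.06] z 15.17 yaw err deg 0.07 F jig [-2.24 -0.61 -2.21] t 15.25 tilt [-0.  0.]
t: 15.62
ee_pos: [536.4, -22.9, 15.2]
orientation: [-3.118, -0.383, 0.0]
ft_force: [0.2, -1.8, -2.6]
width: 23.9
tcp jig [-38.38   0.07] z 15.17 yaw err deg 0.06 F jig [-1.84  0.25 -2.56] t 15.625 tilt [-0.  0.]
top 50 6 [-15.81  -6.42] z 43.6
top 59 38 [-16.76  14.59] z 44.7
top 68 50 [-17.01  16.77] z 44.1
top 77 45 [-16.67  16.69] z 44.8
top 86 48 [-14.98  17.48] z 44.9
top 95 51 [-15.92  17.45] z 44.7
top 104 49 [-15.5   17.71] z 44.3
top 113 49 [-14.22  17.63] z 44.7
top 122 48 [-17.1   14.34] z 44.6
top 131 47 [-17.57  16.46] z 44.5
top 140 51 [-16.8  15.8] z 44.1
top 149 34 [-16.67  15.24] z 44.3
top 158 6 [-4.91 21.12] z 42.0
```

View pics/v6.png

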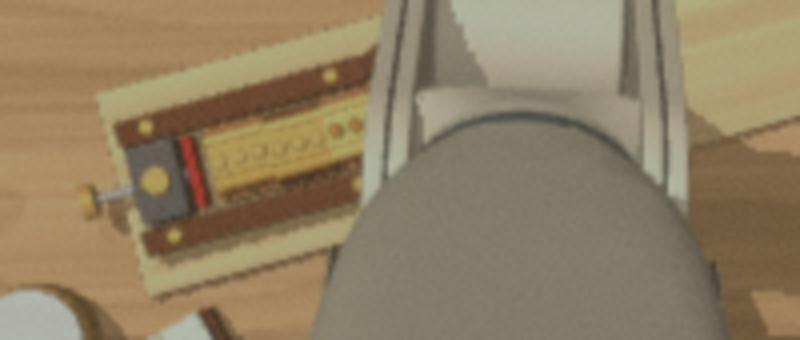

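```bash
A='import jf; jf.tcp()'; python3 -m inch '[{"tx":0,"ty":-0.1,"tz":0,"ax":0,"ay":0,"az":0,"jaw":0},{"tx":0,"ty":-0.1,"tz":0,"ax":0,"ay":0,"az":0,"jaw":0}]' >/dev/null; python3 -c "$A"; python3 -m inch '[{"tx":0,"ty":-0.05,"tz":0,"ax":0,"ay":0,"az":0,"jaw":0},{"tx":0,"ty":-0.05,"tz":0,"ax":0,"ay":0,"az":0,"jaw":0}]' >/dev/null; python3 -c "$A"; python3 -m inch '[{"tx":0,"ty":-0.05,"tz":0,"ax":0,"ay":0,"az":0,"jaw":0},{"tx":0,"ty":-0.05,"tz":0,"ax":0,"ay":0,"az":0,"jaw":0}]' >/dev/null; python3 -c "$A"
```

```text
tcp jig [-36.36   0.07] z 15.19 yaw err deg 0.06 F jig [-2.56 -0.3  -2.67] t 15.925 tilt [0. 0.]
tcp jig [-35.35   0.06] z 15.15 yaw err deg 0.07 F jig [-2.48 -0.25 -2.61] t 16.175 tilt [-0.  0.]
tcp jig [-34.37   0.07] z 15.17 yaw err deg 0.06 F jig [-2.89  0.07 -2.32] t 16.425 tilt [0. 0.]
```

```bash
A='import jf; jf.tcp()'; python3 -m inch '[{"tx":0,"ty":-0.05,"tz":0,"ax":0,"ay":0,"az":0,"jaw":0},{"tx":0,"ty":-0.05,"tz":0,"ax":0,"ay":0,"az":0,"jaw":0}]' >/dev/null; python3 -c "$A"; python3 -m inch '[{"tx":0,"ty":-0.05,"tz":0,"ax":0,"ay":0,"az":0,"jaw":0},{"tx":0,"ty":-0.05,"tz":0,"ax":0,"ay":0,"az":0,"jaw":0}]' >/dev/null; python3 -c "$A"
```

```text
tcp jig [-33.35   0.08] z 15.16 yaw err deg 0.06 F jig [-2.66  0.4  -1.77] t 16.675 tilt [-0.  0.]
tcp jig [-32.34   0.08] z 15.17 yaw err deg 0.06 F jig [-2.24  0.01 -2.77] t 16.925 tilt [-0.  0.]
```

```bash
A='import jf; jf.tcp()'; python3 -m inch '[{"tx":0,"ty":-0.05,"tz":0,"ax":0,"ay":0,"az":0,"jaw":0},{"tx":0,"ty":-0.05,"tz":0,"ax":0,"ay":0,"az":0,"jaw":0}]' >/dev/null; python3 -c "$A"; python3 -m inch '[{"tx":0,"ty":-0.05,"tz":0,"ax":0,"ay":0,"az":0,"jaw":0},{"tx":0,"ty":-0.05,"tz":0,"ax":0,"ay":0,"az":0,"jaw":0}]' >/dev/null; python3 -c "$A"
```

```text
tcp jig [-31.38   0.05] z 15.19 yaw err deg 0.06 F jig [-2.21 -0.21 -1.32] t 17.175 tilt [0. 0.]
tcp jig [-30.35   0.09] z 15.17 yaw err deg 0.06 F jig [-1.86 -0.76 -2.55] t 17.425 tilt [-0.  0.]
```

```bash
A='import jf; jf.tcp()'; python3 -m inch '[{"tx":0,"ty":-0.05,"tz":0,"ax":0,"ay":0,"az":0,"jaw":0},{"tx":0,"ty":-0.05,"tz":0,"ax":0,"ay":0,"az":0,"jaw":0}]' >/dev/null; python3 -c "$A"; python3 -m inch '[{"tx":0,"ty":-0.05,"tz":0,"ax":0,"ay":0,"az":0,"jaw":0}]' >/dev/null; python3 -c "$A"
```

```text
tcp jig [-29.45   0.05] z 15.16 yaw err deg 0.07 F jig [-3.97  0.23 -3.56] t 17.675 tilt [ 0. -0.]
tcp jig [-29.14   0.02] z 15.21 yaw err deg 0.07 F jig [-4.63  0.35 -3.42] t 17.8 tilt [ 0. -0.]
```

```bash
A='import jf; jf.tcp()'; python3 -m inch '[{"tx":0,"ty":-0.05,"tz":0,"ax":0,"ay":0,"az":0,"jaw":0},{"tx":0,"ty":0,"tz":0,"ax":0,"ay":0,"az":0,"jaw":0}]' >/dev/null; python3 -c "$A"; python3 -m inch '[{"tx":0,"ty":-0.05,"tz":0,"ax":0,"ay":0,"az":0,"jaw":0},{"tx":0,"ty":0,"tz":0,"ax":0,"ay":0,"az":0,"jaw":0}]' >/dev/null; python3 -c "$A"
```

```text
tcp jig [-28.81  -0.08] z 15.24 yaw err deg 0.08 F jig [-6.32  0.51 -3.38] t 18.05 tilt [ 0. -0.]
tcp jig [-28.53  -0.14] z 15.28 yaw err deg 0.08 F jig [-7.27  0.18 -2.85] t 18.3 tilt [ 0. -0.]
```

```bash
A='import jf; jf.tcp()'; python3 -m inch '[{"tx":0,"ty":-0.05,"tz":0,"ax":0,"ay":0,"az":0,"jaw":0},{"tx":0,"ty":-0.05,"tz":0,"ax":0,"ay":0,"az":0,"jaw":0},{"tx":0,"ty":0,"tz":0,"ax":0,"ay":0,"az":0,"jaw":0}]' >/dev/null; python3 -c "$A"; python3 -m inch '[{"tx":0,"ty":-0.05,"tz":0,"ax":0,"ay":0,"az":0,"jaw":0},{"tx":0,"ty":0,"tz":0,"ax":0,"ay":0,"az":0,"jaw":0}]' >/dev/null; python3 -c "$A"
```

```text
tcp jig [-27.97  -0.29] z 15.35 yaw err deg 0.09 F jig [-10.1    0.82  -2.81] t 18.675 tilt [ 0. -0.]
tcp jig [-27.71  -0.38] z 15.39 yaw err deg 0.1 F jig [-11.26   1.46  -2.55] t 18.925 tilt [ 0. -0.]
```

```bash
A='import jf; jf.tcp()'; python3 -m inch '[{"tx":0,"ty":-0.05,"tz":0,"ax":0,"ay":0,"az":0,"jaw":0},{"tx":0,"ty":-0.05,"tz":0,"ax":0,"ay":0,"az":0,"jaw":0},{"tx":0,"ty":0,"tz":0,"ax":0,"ay":0,"az":0,"jaw":0}]' >/dev/null; python3 -c "$A"; python3 -m inch '[{"tx":0,"ty":-0.05,"tz":0,"ax":0,"ay":0,"az":0,"jaw":0},{"tx":0,"ty":0,"tz":0,"ax":0,"ay":0,"az":0,"jaw":0},{"tx":0,"ty":0,"tz":0,"ax":0,"ay":0,"az":0,"jaw":0}]' >/dev/null; python3 -c "$A"
```

```text
tcp jig [-27.16  -0.51] z 15.43 yaw err deg 0.11 F jig [-13.86   0.66  -2.81] t 19.3 tilt [ 0. -0.]
tcp jig [-26.92  -0.61] z 15.47 yaw err deg 0.12 F jig [-15.51   1.48  -2.81] t 19.675 tilt [ 0. -0.]
```

```bash
A='import jf; jf.tcp()'; python3 -m inch '[{"tx":0,"ty":0,"tz":0,"ax":0,"ay":0,"az":0,"jaw":0},{"tx":0,"ty":0,"tz":0,"ax":0,"ay":0,"az":0,"jaw":0},{"tx":0,"ty":0,"tz":0,"ax":0,"ay":0,"az":0,"jaw":0},{"tx":0,"ty":0,"tz":0,"ax":0,"ay":0,"az":0,"jaw":0},{"tx":0,"ty":0,"tz":0,"ax":0,"ay":0,"az":0,"jaw":0},{"tx":0,"ty":0,"tz":0,"ax":0,"ay":0,"az":0,"jaw":0},{"tx":0,"ty":0,"tz":0,"ax":0,"ay":0,"az":0,"jaw":0},{"tx":0,"ty":0,"tz":0,"ax":0,"ay":0,"az":0,"jaw":0},{"tx":0,"ty":0,"tz":0,"ax":0,"ay":0,"az":0,"jaw":0},{"tx":0,"ty":0,"tz":0,"ax":0,"ay":0,"az":0,"jaw":0}]' >/dev/null; python3 -c "$A"; python3 -m inch '[{"tx":0,"ty":0.02,"tz":0,"ax":0,"ay":0,"az":0,"jaw":0},{"tx":0,"ty":0.02,"tz":0,"ax":0,"ay":0,"az":0,"jaw":0},{"tx":0,"ty":0.02,"tz":0,"ax":0,"ay":0,"az":0,"jaw":0},{"tx":0,"ty":0.02,"tz":0,"ax":0,"ay":0,"az":0,"jaw":0},{"tx":0,"ty":0.02,"tz":0,"ax":0,"ay":0,"az":0,"jaw":0},{"tx":0,"ty":0.02,"tz":0,"ax":0,"ay":0,"az":0,"jaw":0},{"tx":0,"ty":0.02,"tz":0,"ax":0,"ay":0,"az":0,"jaw":0},{"tx":0,"ty":0.02,"tz":0,"ax":0,"ay":0,"az":0,"jaw":0},{"tx":0,"ty":0.02,"tz":0,"ax":0,"ay":0,"az":0,"jaw":0},{"tx":0,"ty":0.02,"tz":0,"ax":0,"ay":0,"az":0,"jaw":0},{"tx":0,"ty":0.02,"tz":0,"ax":0,"ay":0,"az":0,"jaw":0},{"tx":0,"ty":0.02,"tz":0,"ax":0,"ay":0,"az":0,"jaw":0}]' >/dev/null; python3 -c "$A"
```

```text
tcp jig [-26.93  -0.61] z 15.48 yaw err deg 0.12 F jig [-15.96   1.41  -2.58] t 20.925 tilt [ 0. -0.]
tcp jig [-28.16  -0.16] z 15.28 yaw err deg 0.08 F jig [-7.86  0.84 -2.73] t 22.425 tilt [ 0. -0.]
```

```bash
A='import jf; jf.tcp()'; python3 -m inch '[{"tx":0,"ty":0.02,"tz":0,"ax":0,"ay":0,"az":0,"jaw":0},{"tx":0,"ty":0.02,"tz":0,"ax":0,"ay":0,"az":0,"jaw":0},{"tx":0,"ty":0.02,"tz":0,"ax":0,"ay":0,"az":0,"jaw":0},{"tx":0,"ty":0.02,"tz":0,"ax":0,"ay":0,"az":0,"jaw":0},{"tx":0,"ty":0.02,"tz":0,"ax":0,"ay":0,"az":0,"jaw":0},{"tx":0,"ty":0.02,"tz":0,"ax":0,"ay":0,"az":0,"jaw":0},{"tx":0,"ty":0.02,"tz":0,"ax":0,"ay":0,"az":0,"jaw":0},{"tx":0,"ty":0.02,"tz":0,"ax":0,"ay":0,"az":0,"jaw":0}]' >/dev/null; python3 -c "$A"; python3 -m inch '[{"tx":0,"ty":0.02,"tz":0,"ax":0,"ay":0,"az":0,"jaw":0},{"tx":0,"ty":0.02,"tz":0,"ax":0,"ay":0,"az":0,"jaw":0},{"tx":0,"ty":0.02,"tz":0,"ax":0,"ay":0,"az":0,"jaw":0},{"tx":0,"ty":0.02,"tz":0,"ax":0,"ay":0,"az":0,"jaw":0},{"tx":0,"ty":0.02,"tz":0,"ax":0,"ay":0,"az":0,"jaw":0},{"tx":0,"ty":0.02,"tz":0,"ax":0,"ay":0,"az":0,"jaw":0},{"tx":0,"ty":0.02,"tz":0,"ax":0,"ay":0,"az":0,"jaw":0},{"tx":0,"ty":0.02,"tz":0,"ax":0,"ay":0,"az":0,"jaw":0}]' >/dev/null; python3 -c "$A"; python3 -m inch '[{"tx":0,"ty":0.02,"tz":0,"ax":0,"ay":0,"az":0,"jaw":0},{"tx":0,"ty":0.02,"tz":0,"ax":0,"ay":0,"az":0,"jaw":0},{"tx":0,"ty":0.02,"tz":0,"ax":0,"ay":0,"az":0,"jaw":0},{"tx":0,"ty":0.02,"tz":0,"ax":0,"ay":0,"az":0,"jaw":0},{"tx":0,"ty":0.02,"tz":0,"ax":0,"ay":0,"az":0,"jaw":0},{"tx":0,"ty":0.02,"tz":0,"ax":0,"ay":0,"az":0,"jaw":0},{"tx":0,"ty":0.02,"tz":0,"ax":0,"ay":0,"az":0,"jaw":0},{"tx":0,"ty":0.02,"tz":0,"ax":0,"ay":0,"az":0,"jaw":0},{"tx":0,"ty":0.02,"tz":0,"ax":0,"ay":0,"az":0,"jaw":0},{"tx":0,"ty":0.02,"tz":0,"ax":0,"ay":0,"az":0,"jaw":0}]' >/dev/null; python3 -c "$A"
```

```text
tcp jig [-28.85   0.05] z 15.17 yaw err deg 0.06 F jig [-3.55 -0.22 -2.55] t 23.425 tilt [-0.  0.]
tcp jig [-30.49   0.05] z 15.18 yaw err deg 0.06 F jig [ 0.02 -0.1  -2.1 ] t 24.425 tilt [-0.  0.]
tcp jig [-32.5    0.05] z 15.19 yaw err deg 0.06 F jig [ 0.3   0.29 -2.04] t 25.675 tilt [0. 0.]
```

```bash
python3 -m inch '[{"tx":0,"ty":0.2,"tz":0,"ax":0,"ay":0,"az":0,"jaw":0},{"tx":0,"ty":0.5,"tz":0,"ax":0,"ay":0,"az":0,"jaw":0},{"tx":0,"ty":1.5,"tz":0,"ax":0,"ay":0,"az":0,"jaw":0},{"tx":0,"ty":2.0,"tz":0,"ax":0,"ay":0,"az":0,"jaw":0},{"tx":0,"ty":2.0,"tz":-1,"ax":0,"ay":0,"az":0,"jaw":0},{"tx":0,"ty":2.0,"tz":-2,"ax":0,"ay":0,"az":0,"jaw":0},{"tx":0,"ty":0,"tz":-3,"ax":0,"ay":0,"az":0,"jaw":0},{"tx":0,"ty":0,"tz":-5,"ax":0,"ay":0,"az":0,"jaw":0},{"tx":0,"ty":0,"tz":-3,"ax":0,"ay":0,"az":0,"jaw":0},{"tx":0,"ty":0,"tz":0,"ax":0,"ay":0,"az":0,"jaw":0}]'; python3 look.py w6; python3 row.py top; python3 - <<'E'
from jf import *
P=np.load("w6.npz")["P"];prof(P,41,50,0,180,6,30,"w")
a=cv2.imread("pics/w6.png");b=cv2.resize(cv2.imread("pics/top_r.png")[195:280,150:290],(560,340),interpolation=2)
cv2.imwrite("pics/v7.png",cv2.vconcat([a[:260],b]))
E
```

```text
t: 26.92
ee_pos: [556.7, -98.2, 158.1]
orientation: [3.116, 0.381, 0.009]
ft_force: [0.2, 0.5, -1.0]
width: 24.1
26.925 [556.698 -98.218 158.15 ] [-0.196  0.418  1.815 -0.     0.903 -0.439] [ 0.169  0.481 -1.006] 24.093727770620337
[0.971 0.241 0.005]
tcp jig [-115.69   -0.37] z 156.28 yaw err deg 0.02 F jig [ 0.25 -0.23 -2.38] t 26.975 tilt [ 0. -0.]
top 14 12 [-15.  16.] z 45.6
top 23 46 [-15.88  17.19] z 44.7
top 32 49 [-15.87  17.16] z 43.6
top 41 50 [-15.16  16.74] z 44.2
top 50 47 [-15.39  17.2 ] z 44.6
top 59 52 [-16.74  16.34] z 44.5
top 68 53 [-16.84  16.63] z 43.7
top 77 48 [-16.59  17.64] z 44.0
top 86 51 [-16.62  17.44] z 44.3
top 95 50 [-15.41  17.21] z 43.7
top 104 49 [-15.07  17.24] z 43.9
top 113 50 [-15.54  17.71] z 44.5
top 122 47 [-15.68  17.83] z 44.5
top 131 48 [-17.2   15.57] z 44.5
top 140 52 [-16.19  15.57] z 43.9
top 149 50 [-17.33  15.59] z 44.5
top 158 38 [-16.9  16.2] z 44.8
w 18 343 [-19.56  13.4 ] z 44.7
w 24 76 [-19.82  13.65] z 44.7
```

View pics/v7.png

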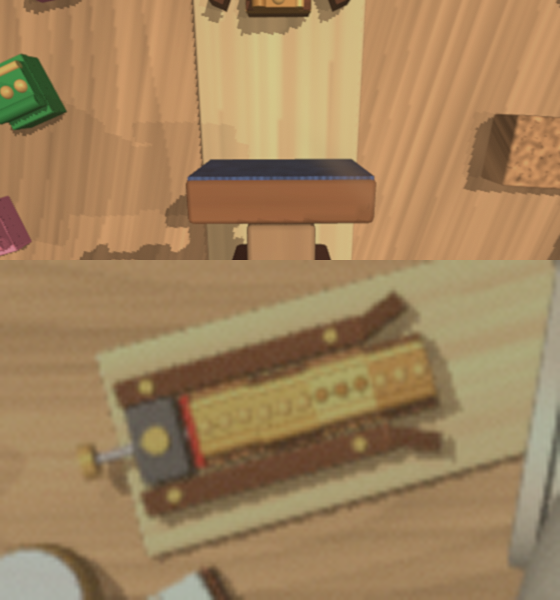

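```bash
python3 -m inch '[{"tx":-0.5,"ty":2.5,"tz":0,"ax":0,"ay":0,"az":0,"jaw":0},{"tx":-1.04,"ty":4.8,"tz":0,"ax":0,"ay":0,"az":0,"jaw":0},{"tx":-1.04,"ty":4.8,"tz":0,"ax":0,"ay":0,"az":0,"jaw":0},{"tx":-1.04,"ty":4.8,"tz":0,"ax":0,"ay":0,"az":0,"jaw":0},{"tx":-1.04,"ty":4.8,"tz":0,"ax":0,"ay":0,"az":0,"jaw":0},{"tx":-1.02,"ty":4.5,"tz":0,"ax":0,"ay":0,"az":0,"jaw":0},{"tx":0,"ty":0,"tz":0,"ax":0,"ay":0,"az":5.6,"jaw":0},{"tx":0,"ty":0,"tz":0,"ax":0,"ay":0,"az":5.6,"jaw":0},{"tx":0,"ty":0,"tz":0,"ax":0,"ay":0,"az":5.6,"jaw":0},{"tx":0,"ty":0,"tz":4,"ax":0,"ay":0,"az":0,"jaw":0},{"tx":0,"ty":0,"tz":4,"ax":0,"ay":0,"az":0,"jaw":0},{"tx":0,"ty":0,"tz":0,"ax":0,"ay":0,"az":0,"jaw":0}]'; python3 -m inch '[{"tx":0,"ty":0,"tz":0,"ax":0,"ay":0,"az":0,"jaw":0}]'
```

```text
t: 28.52
ee_pos: [559.5, -362.7, 69.9]
orientation: [-3.135, 0.077, 0.013]
ft_force: [-0.3, -0.5, -1.0]
width: 23.7
t: 28.65
ee_pos: [563.1, -364.9, 75.1]
orientation: [-3.14, 0.077, 0.001]
ft_force: [0.4, 0.2, -0.6]
width: 23.7
```

```bash
python3 -m inch '[{"tx":0,"ty":0.1,"tz":3,"ax":0,"ay":0,"az":0,"jaw":0},{"tx":0,"ty":0,"tz":2.5,"ax":0,"ay":0,"az":0,"jaw":0},{"tx":0,"ty":0,"tz":0,"ax":0,"ay":0,"az":0,"jaw":0},{"tx":0,"ty":0,"tz":0,"ax":0,"ay":0,"az":0,"jaw":0}]'
```

```text
t: 29.15
ee_pos: [564.1, -366.4, 22.1]
orientation: [3.139, -0.077, 0.003]
ft_force: [0.6, 0.2, -1.9]
width: 24.0
```

```bash
python3 -m inch '[{"tx":0,"ty":0,"tz":0.8,"ax":0,"ay":0,"az":0,"jaw":0},{"tx":0,"ty":0,"tz":0.4,"ax":0,"ay":0,"az":0,"jaw":0},{"tx":0,"ty":0,"tz":0.2,"ax":0,"ay":0,"az":0,"jaw":0},{"tx":0,"ty":0,"tz":0,"ax":0,"ay":0,"az":0,"jaw":0},{"tx":0,"ty":0,"tz":0,"ax":0,"ay":0,"az":0,"jaw":0}]'
```

```text
t: 29.78
ee_pos: [563.1, -365.7, 6.2]
orientation: [3.141, -0.077, 0.0]
ft_force: [0.6, 1.1, -1.0]
width: 24.0
```

```bash
python3 -m inch '[{"tx":0,"ty":0,"tz":0.05,"ax":0,"ay":0,"az":0,"jaw":0},{"tx":0,"ty":0,"tz":0,"ax":0,"ay":0,"az":0,"jaw":0}]'; python3 -m inch '[{"tx":0,"ty":0,"tz":0,"ax":0,"ay":0,"az":0,"jaw":1},{"tx":0,"ty":0,"tz":0,"ax":0,"ay":0,"az":0,"jaw":1},{"tx":0,"ty":0,"tz":0,"ax":0,"ay":0,"az":0,"jaw":1},{"tx":0,"ty":0,"tz":0,"ax":0,"ay":0,"az":0,"jaw":1},{"tx":0,"ty":0,"tz":0,"ax":0,"ay":0,"az":0,"jaw":1},{"tx":0,"ty":0,"tz":0,"ax":0,"ay":0,"az":0,"jaw":1},{"tx":0,"ty":0,"tz":-1,"ax":0,"ay":0,"az":0,"jaw":1},{"tx":0,"ty":0,"tz":-3,"ax":0,"ay":0,"az":0,"jaw":1},{"tx":0,"ty":0,"tz":-5,"ax":0,"ay":0,"az":0,"jaw":1},{"tx":0,"ty":0,"tz":-5,"ax":0,"ay":0,"az":0,"jaw":1},{"tx":0,"ty":0,"tz":0,"ax":0,"ay":0,"az":0,"jaw":1},{"tx":0,"ty":0,"tz":0,"ax":0,"ay":0,"az":0,"jaw":1}]'; python3 look.py w7; python3 row.py top; python3 - <<'E'
from jf import *
from fit import fitrect
P=np.load("w7.npz")["P"];ms=(P[:,0]>480)&(P[:,0]<650)&(P[:,1]>-460)&(P[:,1]<-250)
T=P[ms&(P[:,2]>42)&(P[:,2]<54)];print("pusher top z",np.median(T[:,2]),fitrect(T[:,:2],78,64,np.pi/2))
b=cv2.resize(cv2.imread("pics/top_r.png")[195:280,150:290],(560,340),interpolation=2)
cv2.imwrite("pics/v8.png",cv2.vconcat([cv2.imread("pics/w7.png")[:260],b]))
E
```

```text
t: 30.02
ee_pos: [563.0, -365.7, 5.7]
orientation: [-3.141, 0.077, 0.0]
ft_force: [-0.1, -0.2, -0.7]
width: 23.9
t: 31.52
ee_pos: [562.7, -365.5, 145.8]
orientation: [3.141, -0.077, 0.0]
ft_force: [-1.0, -0.3, -1.3]
width: 87.6
31.525 [ 562.699 -365.51   145.811] [-0.594  0.576  1.572  0.     0.994 -0.545] [-0.959 -0.297 -1.26 ] 87.61772260866752
[ 0.999 -0.049  0.   ]
tcp jig [-376.86   57.35] z 144.81 yaw err deg -16.74 F jig [-0.07  0.37 -0.37] t 31.575 tilt [-0.  0.]
top 14 11 [-15.2   13.64] z 43.4
top 23 49 [-15.99  16.72] z 44.4
top 32 47 [-16.27  17.66] z 44.2
top 41 53 [-14.84  17.3 ] z 44.7
top 50 51 [-16.28  17.15] z 43.8
top 59 49 [-16.92  16.28] z 44.7
top 68 52 [-17.11  16.57] z 44.0
top 77 49 [-16.69  16.54] z 44.1
top 86 51 [-16.57  17.  ] z 44.8
top 95 46 [-16.04  17.3 ] z 44.7
top 104 49 [-15.61  17.68] z 44.2
top 113 52 [-15.07  18.49] z 43.9
top 122 50 [-15.17  17.09] z 44.7
top 131 49 [-17.2   15.38] z 44.4
top 140 49 [-16.91  16.15] z 43.8
top 149 49 [-17.11  15.55] z 44.3
top 158 40 [-17.52  16.29] z 43.4
pusher top z 48.18752155576503 (array([ 565.77, -352.43]), np.float64(1.5107963267948965), np.float64(77.11252662919605), np.float64(60.88400955448208))
```

View pics/v8.png

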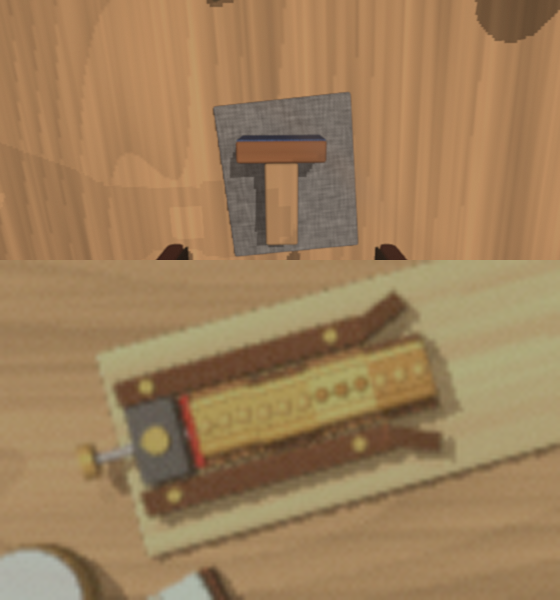

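```bash
python3 -c "
from workcell import ctrl; print(ctrl.close_job())"
```

```text
the job is handed in; nothing more can be done
None
```

The job is done and handed in at about 31.6 s of the 72 s allowed; the hand-in reports no verdict.

**What I did:** I gripped the push block by its tang and slid the four pieces along the board as one row. The plate was found by feel, at about 164 mm along the board's x axis. I pressed with about 15.5–16 N at the wrist for over a second. Sliding the row took about 2.4 N of that, so the plate felt about 13 N. I then eased off at 0.2 mm per step until the wrist force read zero, drew back, and stood the block back on its mat.

**Last checks:**
- **Row:** in the top camera it is closed and straight, within about 1 mm of the centre line. It touches the red plate, and it looked the same before and after the block was put back.
- **Contact force at the end:** not measured. The row stayed put as the block drew away, which suggests about 2 N is left on the plate.
- **Push block:** upright, with its top at 48 mm, as it should be on the mat. Its origin is within a few millimetres of the mat's centre.
- **Bystanders:** I did not measure them again at the end. Their positions were not compared with the start, but there was no sign of contact with any of them.

**Disagreement:** the wrist camera read about 2.5 mm off the other cameras across the board. I took this as its calibration error and relied on relative alignment instead.

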